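Fish the orange cassette out of the deep rack with the hooked picker

ROBOT

A 6-joint arm with a two-finger parallel gripper is mounted at the origin on a cart in front of the work surface, level with it; the furniture and walls round the work are solid. World frame = base frame: x ahead of the robot, y to its left, z up, the work surface at z = 0. Lengths are in m, angles in rad, forces in N, time in s.
With the tool pointing down it reaches from about 0.375 to 0.9 m from the base axis. Payload 3.1 kg.
Tool frame: the origin (TCP) lies midway between the tips of the shut fingers; the grasp point (between the pads) lies 19 mm behind it; x points along the fingers, y is the direction in which the jaws open and shut, and the axes are right-handed (so a half turn about x gives the same grasp; the last joint's range is limited). The gripper opens to 87 mm and grips with 3 to 60 N. Pads are 19 mm wide; open, the fingers measure 117 mm over their backs; the gripper's body (75 mm by 190 mm) begins 51 mm behind the grasp point.
Start: joints at [-1.476, 0.527, 1.433, -0, 1.181, -0.178], TCP at [0.169, -0.602, 0.192] pointing down, gripper open.
Joint ranges: [-3.08, 3.08], [-0.75, 2.2], [0.22, 2.44], [-1.43, 4.57], [0, 2.65], [-2.85, 2.85]. Speed limits (rad/s): [2.79, 2.79, 3.14, 3.14, 3.14, 3.14].

INTERFACE

Orientations are given as a unit quaternion [x, y, z, w].
In Python, from rig import get_obs, imaging, robot gives the robot as it stands.
- The arm moves only by the shell command python3 -m inch 'ROWS' [FORCE]. ROWS is JSON, a list of rows, each a list of 3 entries, a list of its own where there are three numbers: the finger opening in mm, from 0 to 87, then the shift along the tool's x, y, z in mm, then the turn, a rotation vector about the tool's x, y, z in degrees. In form: [[grip, [dx, dy, dz], [wx, wy, wz]], ...]. A call has 1 to 12 rows; each row shifts and turns the pose as measured when the row begins, along the tool's axes as they then stand; what a row does not reach is not made up. A row lasts 1/8 s, in which the tool goes at most 62.5 mm and 10.7 degrees, less where a joint would pass 70% of its speed; a pose out of reach is approached as far as the arm can. A call with a gripper value outside its range is refused whole. The fingers move at their own pace and stop on an object; FORCE is the grip in N (left out, the last holds). Time passes only in rows, so rows that do not move let the fingers close. It gives the time, the measured TCP pose, the force and the opening at its end, in the units of the state.
- get_obs(): the state, without advancing time (a new reading comes with each control period).
- imaging.camera(name): name is "side" or "top"; returns the picture (420x560x3 uint8, red, green, blue); there is no depth.
- imaging.camera_params(name): a dict with "camera_matrix" (3x3 intrinsics, pixels), "xyz" and "rotation" of the camera in the world. Camera axes: x right, y down, z forward; pixel columns grow to the right and rows downward; lengths in m; the calibration is good to about 2 mm. A picture is of the moment at which its call begins. camera_params takes no time and is no camera call.
- robot.hand_in(): hands the job in, once; it reports no verdict.
Trained networks look in the newest picture that a camera, given by its name, has taken for a name from the list of things; names that differ only in an ending like _2 or _b are one class to them, and where a whole thing is asked for, a point or a joint stands for the part that bears it (a point fixed in the world has none). Each returns a list of dicts, best first, with "confidence" (0 to 1); they miss things now and then, are a little off and sometimes report something else, mostly with a low value. They report only what shows in the picture. A call takes as long as a camera call.
- imaging.cut_out(camera, target): "pixels" (420x560 bool, what is visible of it) and "box" ([centre column, centre row, width, height] in pixels, round what is visible of it).
- imaging.tip_of(camera, target): "pixel" ([column, row] in pixels: a listed point, or the origin of a listed thing).
The state is a dict: "time": time; "q": joint angles; "joint_velocities": joint speeds; "joint_torque": joint torques, N m; "position": TCP position; "tool_rot": TCP orientation; "ft_force": force on the tool from outside, world axes, zero at the start; "moment": the same for the moment, N m; "grip_width": finger opening in m.
Only numpy, scipy, OpenCV 4.12 (cv2) and the standard library are available. Lean on these libraries where they do the work, as an engineer would, in place of code of your own. Each camera call takes 0.05 s, during which the arm holds its last target. There are 200 camera calls.

TASK

Take the hooked picker from its stand and use it to lift the orange cassette by its wire bail out of the deep blue rack, never touching the cassette with the gripper. Set the cassette down flat in the shallow grey tray, unhook it, and hang the picker back in its stand. Leave the grey cassette where it is.

Things in the scene. Friction and masses are not known exactly. Their poses are not given: they have to be found in the camera images.
- picker_grip (a point): Centre of the yellow handle (24 x 24 x 66 mm, black bands) of the picker, a hand tool with a thin steel shaft and a hook foot at its lower end; it starts hanging in its stand. z up along the shaft, x the way the foot points. A square collar (54 x 54 x 4 mm) has its underside 37 mm below this point; the foot's underside is 147 mm below.
- picker: The picker's foot (whole tool 0.2 kg); origin on the shaft axis at the foot's underside, axes as above. Shaft 8 mm thick. The foot is a plate 18 mm wide (y), 4 mm thick, from x = -3.5 to 24.5 mm, with an upturned lip at x = 20.5 to 24.5 mm, its top 10 mm above the origin: a bar hangs in the hook between x = 4 and 20.5 mm.
- orange_cassette: Orange block 70 (x) x 42 x 22 mm, 0.12 kg; origin mid-underside, z up. Wire bail over its middle (x = 0): 4 mm wire, legs at y = +-19 mm, top bar along y, its underside 48 mm above the origin. It lies flat, within 4 mm and 3 degrees of the middle of a well in a fixed blue rack, 78 (x) x 50 mm inside, rim 125 mm above the origin, 130 above the bench.
- grey_cassette: Grey cassette of the same make in the rack's other well, 56 mm to one side along y: to be left alone. Origin at the centre of its underside.
- tray: Shallow grey tray, fixed to the bench, 150 (x) x 124 (y) x 20 mm outside, walls and floor 3 mm thick; origin at the centre of its underside, z up.
- stand_slot (a point): Picker stand, fixed: two level rails along x with a 30 mm slot between them, open to the front (-x), closed by a back plate at x = +37 mm. This point is the middle of the slot at the height of the rails' top, 125 mm above the bench, z up. The picker hangs here, shaft in the slot, foot pointing to +x, collar resting on both rails.

How it is judged:
By the outcome, as a careful person would: the job done as asked, in the order asked, and still so for the second after the job is handed in, with the robot touching nothing.
It also fails if it takes over 72 s, if anything falls off the work surface, if the arm or the gripper's body presses on something with over 40 N, if the wrist force passes 120 N, or if a joint passes its speed limit or range.

## Working session

There is one attempt and no reset: what is moved stays moved. The work goes in short steps, Python scripts to look and compute and a shell command to move; the robot and the scene stay as the last step left them, time stands still between calls to the robot, and variables do not carry over. Pictures are saved under pics/ and viewed, about 8 in all and at most 12, crops included, and the job is handed in when it is done.

```bash
ls; mkdir -p pics; python3 - <<'E'
from rig import get_obs, imaging, robot
import cv2,numpy as np
o=get_obs();print(o)
ims=[]
for c in("side","top"):
    im=imaging.camera(c);p=imaging.camera_params(c);print(c,p)
    cv2.imwrite(f"pics/{c}0.png",im[:,:,::-1])
    for t in("picker_grip","picker","orange_cassette","grey_cassette","tray","stand_slot"):
        r=imaging.tip_of(c,t);print(t,[(np.round(x["pixel"],1).tolist(),round(x["confidence"],2)) for x in r[:3]])
E
```

```text
pics
{'time': 0.0, 'q': array([-1.47548252e+00,  5.28467437e-01,  1.43394424e+00, -1.84623526e-05,
        1.18137637e+00, -1.78500438e-01]), 'joint_velocities': array([ 0.00105844,  0.00137396, -0.00184565, -0.00117715,  0.00114456,
        0.00051081]), 'joint_torque': array([-4.09355889e-04, -4.40041995e+01, -1.76592153e+01,  6.32407120e-02,
        5.84052061e-02, -1.83475195e-04]), 'position': array([ 0.16894692, -0.60088353,  0.19135759]), 'tool_rot': array([ 0.70051576,  0.09728399, -0.70046327,  0.09573245]), 'ft_force': array([-0.05697203, -0.06695449, -0.63831518]), 'moment': array([0.00466776, 0.00847563, 0.02724457]), 'grip_width': 0.08713568943883872}
side {'camera_matrix': array([[399.38015536,   0.        , 278.82359336],
       [  0.        , 399.38015536, 208.25870576],
       [  0.        ,   0.        ,   1.        ]]), 'xyz': array([0.01085488, 0.73065975, 0.55342903]), 'rotation': array([-0.22792677,  0.81356962, -0.51302267,  0.15153085])}
picker_grip [([324.4, 159.0], 0.51)]
picker []
orange_cassette []
grey_cassette []
tray [([309.9, 240.1], 0.69)]
stand_slot [([328.7, 172.5], 0.95)]
top {'camera_matrix': array([[539.81747553,   0.        , 278.93901557],
       [  0.        , 539.81747553, 225.56174066],
       [  0.        ,   0.        ,   1.        ]]), 'xyz': array([0.20131124, 0.00752986, 1.58831417]), 'rotation': array([-0.69491703,  0.71231371, -0.07521567,  0.06357753])}
picker_grip [([406.8, 215.2], 0.73)]
picker [([390.9, 222.5], 0.77)]
orange_cassette [([184.9, 232.7], 0.72)]
grey_cassette [([163.6, 227.6], 0.46)]
tray [([319.7, 247.5], 0.8)]
stand_slot [([400.4, 216.6], 0.67)]
```

View pics/side0.png

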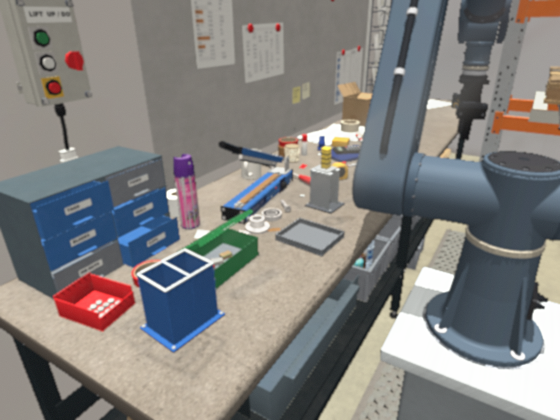

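View pics/top0.png

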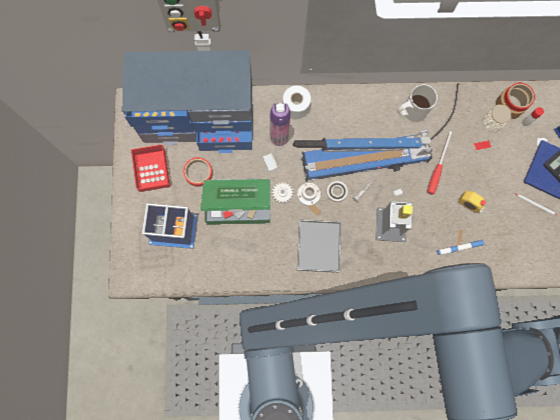

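Side: rack around (180,290), tray (310,236), stand and yellow handle (325,175). Top: rack (170,225) with orange in its right well, tray (320,246), stand (397,217). Next I'll enlarge the details.

```bash
cat > h.py <<'E'
import numpy as np,cv2
from scipy.spatial.transform import Rotation as R
from rig import get_obs, imaging, robot
P={c:imaging.camera_params(c) for c in("side","top")}
def ray(c,px):
    p=P[c];d=np.linalg.inv(p["camera_matrix"])@[px[0],px[1],1];q=p["rotation"]
    M=R.from_quat(q).as_matrix() if np.size(q)==4 else q
    d=M@d;return p["xyz"],d/np.linalg.norm(d)
def onz(c,px,z):
    o,d=ray(c,px);return o+d*(z-o[2])/d[2]
def tri(a,b):
    o1,d1=ray("side",a);o2,d2=ray("top",b)
    s=np.linalg.lstsq(np.c_[d1,-d2],o2-o1,rcond=None)[0]
    A=o1+d1*s[0];B=o2+d2*s[1];return (A+B)/2,np.linalg.norm(A-B)
def proj(c,X):
    p=P[c];M=R.from_quat(p["rotation"]).as_matrix();v=p["camera_matrix"]@(M.T@(np.array(X)-p["xyz"]));return v[:2]/v[2]
def crop(im,x0,y0,w,h,s):
    return cv2.resize(im[y0:y0+h,x0:x0+w],None,fx=s,fy=s,interpolation=cv2.INTER_CUBIC)
E
python3 - <<'E'
from h import *
np.set_printoptions(precision=4,suppress=True)
s=cv2.imread("pics/side0.png");t=cv2.imread("pics/top0.png")
a=np.vstack([np.hstack([crop(t,140,195,65,50,6),crop(t,368,195,65,50,6)]),np.hstack([crop(s,135,245,97,75,4)[:300,:390],crop(s,295,140,65,50,6)[:,:390]])[:, :780]]) if 0 else None
A=crop(t,140,195,65,50,6);B=crop(t,368,195,65,50,6);C=cv2.resize(s[245:345,135:235],(390,300));D=crop(s,293,140,65,50,6)
D=cv2.resize(s[140:215,290:370],(390,300))
cv2.imwrite("pics/det.png",np.vstack([np.hstack([A,B]),np.hstack([C,D])]))
for n,x,y in[("grip",[324.4,159],[406.8,215.2]),("slot",[328.7,172.5],[400.4,216.6]),("tray",[309.9,240.1],[319.7,247.5])]: print(n,tri(x,y))
print(onz("top",[184.9,232.7],.005),onz("top",[163.6,227.6],.005))
for c in("side","top"):
  imaging.camera(c)
  for t in("tray",):
    r=imaging.cut_out(c,t)[0]; m=r["pixels"].astype(np.uint8);k=max(cv2.findContours(m,0,2)[0],key=cv2.contourArea)
    b=cv2.approxPolyDP(cv2.convexHull(k),6,True)[:,0];print(c,t,[(p.tolist(),onz(c,p,.02)) for p in b])
E
```

```text
grip (array([ 0.5163, -0.366 ,  0.1541]), np.float64(0.01916339491868397))
slot (array([ 0.5108, -0.3629,  0.1127]), np.float64(0.00390235896595082))
tray (array([ 0.4526, -0.1419, -0.0082]), np.float64(0.007404736606780123))
[0.5012 0.2576 0.005 ] [0.5182 0.321  0.005 ]
side tray [([275, 238], array([ 0.5202, -0.0596,  0.02  ])), ([299, 218], array([ 0.5228, -0.197 ,  0.02  ])), ([344, 233], array([ 0.3714, -0.1793,  0.02  ])), ([322, 255], array([ 0.3732, -0.0466,  0.02  ]))]
top tray [([300, 220], array([ 0.5287, -0.0855,  0.02  ])), ([340, 223], array([ 0.5169, -0.2041,  0.02  ])), ([337, 272], array([ 0.3713, -0.1883,  0.02  ])), ([297, 269], array([ 0.383 , -0.0718,  0.02  ]))]
```

View pics/det.png

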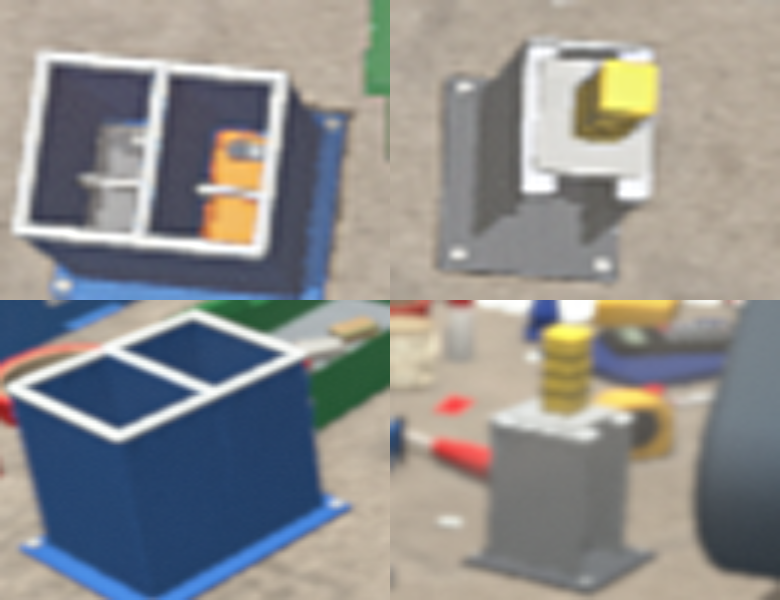

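Detail: orange is in the right (lower y) well with its white bail bar at crop (198–265, 190). The stand slot opens toward −x, with the yellow handle's top face at crop (628,89). I'll compute the positions.

```bash
python3 - <<'E'
from h import *
np.set_printoptions(precision=4,suppress=True)
f=lambda x,y,x0,y0,s:[(x+.5)/s-.5+x0,(y+.5)/s-.5+y0]
A=lambda x,y:f(x,y,140,195,6)
B=lambda x,y:f(x-390,y,368,195,6)
C=lambda x,y:[(x+.5)/3.9-.5+135,(y-300+.5)/3-.5+245]
D=lambda x,y:[(x-390+.5)*80/390-.5+290,(y-300+.5)/4-.5+140]
print("rack corners TL TR BR BL")
K=[(38,52),(287,75),(262,255),(15,235)];S=[(120,440),(8,385),(195,312),(305,355)]
k=np.array([onz("top",A(*p),.13) for p in K]);print(k,k.mean(0))
# side: near corner(+y,-x?)...
print(np.array([onz("side",C(*p),.13) for p in S]))
print("bail orange",[onz("top",A(*p),.057) for p in[(198,189),(265,193)]],"grey",[onz("top",A(*p),.057) for p in[(83,180),(145,185)]])
print("stand front rails/back");print(np.array([onz("top",B(*p),.125) for p in[(522,195),(650,200),(655,46),(527,40)]]))
print("side rails",[onz("side",D(*p),.125) for p in[(590,437),(630,415),(490,418)]])
print("handle top");h=np.array([onz("top",B(*p),.195) for p in[(600,63),(658,65),(655,115),(600,112)]]);print(h,h.mean(0))
print("collar");print(np.array([onz("top",B(*p),.129) for p in[(546,60),(652,67),(648,180),(538,175)]]))
print("tri handle top",tri(D(567,334),B(628,89)))
print("rack tri corner near",tri(C(120,438),A(15,235)),tri(C(8,385),A(38,52)),tri(C(305,355),A(262,255)),tri(C(195,312),A(287,75)))
E
```

```text
rack corners TL TR BR BL
[[0.563  0.3461 0.13  ]
 [0.5495 0.2314 0.13  ]
 [0.4654 0.2422 0.13  ]
 [0.4774 0.3547 0.13  ]] [0.5138 0.2936 0.13  ]
[[0.4792 0.3576 0.13  ]
 [0.5669 0.3453 0.13  ]
 [0.5516 0.235  0.13  ]
 [0.4666 0.2467 0.13  ]]
bail orange [array([0.5116, 0.2849, 0.057 ]), array([0.5089, 0.2528, 0.057 ])] grey [array([0.5173, 0.3401, 0.057 ]), array([0.5142, 0.3103, 0.057 ])]
stand front rails/back
[[ 0.481  -0.3269  0.125 ]
 [ 0.4773 -0.3861  0.125 ]
 [ 0.5503 -0.3938  0.125 ]
 [ 0.5545 -0.3342  0.125 ]]
side rails [array([ 0.4846, -0.3245,  0.125 ]), array([ 0.4833, -0.3825,  0.125 ]), array([ 0.5587, -0.3314,  0.125 ])]
handle top
[[ 0.5264 -0.3496  0.195 ]
 [ 0.5249 -0.3753  0.195 ]
 [ 0.5023 -0.3723  0.195 ]
 [ 0.5042 -0.348   0.195 ]] [ 0.5144 -0.3613  0.195 ]
collar
[[ 0.5438 -0.3414  0.129 ]
 [ 0.5394 -0.3906  0.129 ]
 [ 0.4859 -0.3848  0.129 ]
 [ 0.4895 -0.334   0.129 ]]
tri handle top (array([ 0.5178, -0.3611,  0.1913]), np.float64(0.0055620571610725126))
rack tri corner near (array([0.4787, 0.3558, 0.1302]), np.float64(0.0033920652658230165)) (array([0.5634, 0.3465, 0.1317]), np.float64(0.0021989520464342953)) (array([0.4673, 0.2436, 0.1277]), np.float64(0.0033661787497729074)) (array([0.5514, 0.2328, 0.1286]), np.float64(0.003734528394546847))
```

```bash
cat >> h.py <<'E'
def want(target,yaw_y):
    """target TCP (m), direction of tool y in world (deg); tool x down"""
    o=get_obs();M=R.from_quat(o["tool_rot"]).as_matrix();p=o["position"]
    y=np.array([np.cos(np.radians(yaw_y)),np.sin(np.radians(yaw_y)),0]);x=np.array([0,0,-1.]);W=np.c_[x,y,np.cross(x,y)]
    np.set_printoptions(precision=2,suppress=True)
    print("t",o["time"],"pos",p*1e3,"yaw_y",np.degrees(np.arctan2(M[1,1],M[0,1])),"xdir",M[:,0],"F",o["ft_force"],"w",o["grip_width"]*1e3)
    print("world d",(np.array(target)-p)*1e3,"tool d",M.T@(np.array(target)-p)*1e3,"rotvec deg",np.degrees(R.from_matrix(M.T@W).as_rotvec()),"final-frame d",W.T@(np.array(target)-p)*1e3)
E
python3 - <<'E'
from h import *
for y in(84.3,-95.7,-5.7): want([.5165,-.361,.143],y)
E
```

```text
t 0.9 pos [ 169.01 -601.71  192.37] yaw_y -74.31579004777893 xdir [ 0. -0. -1.] F [ 0.04  0.3  -0.39] w 87.06173256809757
world d [347.49 240.71 -49.37] tool d [  49.37 -137.82 -399.62] rotvec deg [-158.62    0.01   -0.  ] final-frame d [ 49.37 274.04 321.86]
t 0.9 pos [ 169.01 -601.71  192.37] yaw_y -74.31579004777893 xdir [ 0. -0. -1.] F [ 0.04  0.3  -0.39] w 87.06173256809757
world d [347.49 240.71 -49.37] tool d [  49.37 -137.82 -399.62] rotvec deg [21.38 -0.   -0.  ] final-frame d [  49.37 -274.04 -321.86]
t 0.9 pos [ 169.01 -601.71  192.37] yaw_y -74.31579004777893 xdir [ 0. -0. -1.] F [ 0.04  0.3  -0.39] w 87.06173256809757
world d [347.49 240.71 -49.37] tool d [  49.37 -137.82 -399.62] rotvec deg [-68.62   0.    -0.  ] final-frame d [  49.37  321.86 -274.04]
```

```bash
python3 -m inch '[[87,[-15,0,0],[-9.8,0,0]],[87,[-15,0,0],[-9.8,0,0]],[87,[-15,0,0],[-9.8,0,0]],[87,[-15,0,0],[-9.8,0,0]],[87,[-15,0,0],[-9.8,0,0]],[87,[-15,0,0],[-9.8,0,0]],[87,[0,0,0],[-9.8,0,0]]]'
python3 -m inch '[[87,[0,36,-31],[0,0,0]],[87,[0,36,-31],[0,0,0]],[87,[0,36,-31],[0,0,0]],[87,[0,36,-31],[0,0,0]],[87,[0,36,-31],[0,0,0]],[87,[0,36,-31],[0,0,0]],[87,[0,36,-31],[0,0,0]],[87,[0,36,-31],[0,0,0]],[87,[0,0,0],[0,0,0]]]'
python3 -c "
from h import *
want([.5165,-.361,.143],-5.7)"
```

```text
time: 1.78
position: [0.169, -0.6012, 0.2848]
tool_rot: [0.515, 0.485, -0.515, 0.484]
ft_force: [0.1, -0.3, -0.1]
grip_width: 0.0867
time: 2.9
position: [0.4801, -0.3658, 0.2854]
tool_rot: [-0.515, -0.483, 0.515, -0.485]
ft_force: [-0.6, -0.5, -0.2]
grip_width: 0.0871
t 2.9 pos [ 480.08 -365.82  285.41] yaw_y -3.5636290570517826 xdir [ 0. -0. -1.] F [-0.58 -0.51 -0.2 ] w 87.07178596451989
world d [  36.42    4.82 -142.41] tool d [142.47  35.74  -7.4 ] rotvec deg [ 2.14  0.13 -0.13] final-frame d [142.41  35.76  -8.41]
```

```bash
python3 -m inch '[[87,[0,18,-4],[2.1,0,0]],[87,[0,18,-4],[0,0,0]],[87,[30,0,0],[0,0,0]],[87,[0,0,0],[0,0,0]]]'
python3 - <<'E'
from h import *
want([.5165,-.361,.143],-5.7)
s=imaging.camera("side")[:,:,::-1];t=imaging.camera("top")[:,:,::-1]
for c in("side","top"):print(c,proj(c,[.5165,-.361,.195]),proj(c,[.5165,-.361,.162]),[x["pixel"] for x in imaging.tip_of(c,"picker_grip")])
cv2.imwrite("pics/b.png",np.hstack([crop(s,285,120,80,100,5),crop(t,360,170,80,100,5)]))
E
```

```text
time: 3.4
position: [0.5167, -0.3629, 0.2553]
tool_rot: [-0.523, -0.473, 0.525, -0.476]
ft_force: [0.4, -0.1, 0.7]
grip_width: 0.0869
t 3.4 pos [ 516.73 -362.95  255.27] yaw_y -5.7085984465913775 xdir [ 0. -0. -1.] F [ 0.36 -0.09  0.74] w 86.9094487754203
world d [  -0.23    1.95 -112.27] tool d [112.26  -0.56  -2.44] rotvec deg [-0.01  0.27 -0.07] final-frame d [112.27  -0.42  -1.92]
side [327.2  147.14] [326.79 157.39] [[325.7, 160.3]]
top [407.13 208.62] [404.13 211.37] []
```

View pics/b.png

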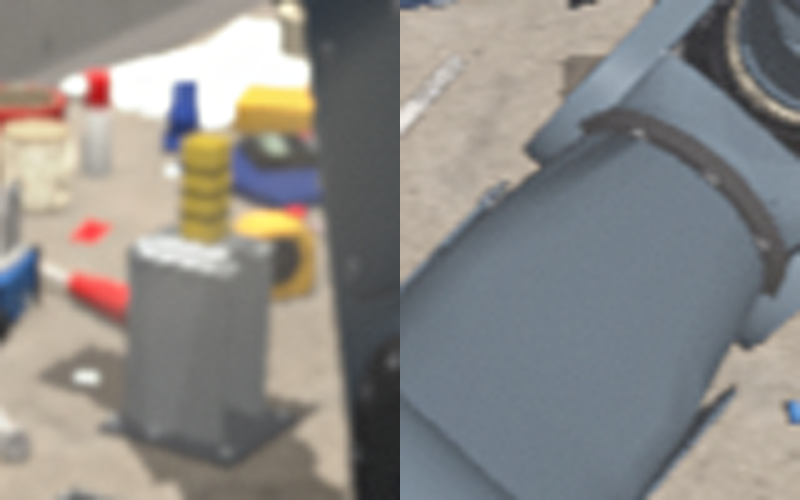

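```bash
python3 - <<'E'
from h import *
s=imaging.camera("side")[:,:,::-1].copy();o=get_obs();print(proj("side",o["position"]),o["position"])
cv2.imwrite("pics/c.png",s)
E
```

```text
[327.90844486 126.17499912] [ 0.51859705 -0.36451224  0.2592155 ]
```

View pics/c.png

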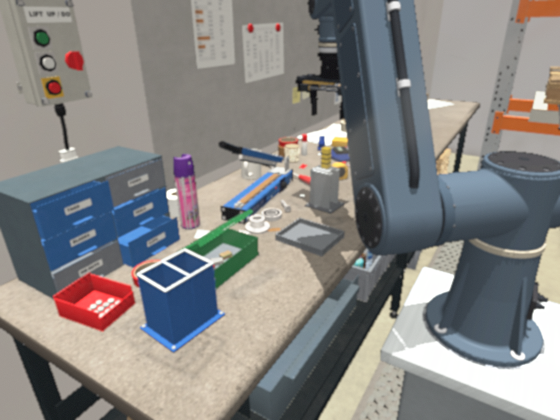

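The full side view shows the gripper above the handle, its visible left fingertip near (314,114). I'll go partway down and check up close.

```bash
python3 -m inch '[[87,[25,0,-1.5],[0,0,0]],[87,[25,0,0],[0,0,0]],[87,[20,0,0],[0,0,0]],[87,[0,0,0],[0,0,0]]]'
python3 - <<'E'
from h import *
want([.5165,-.361,.143],-5.7)
s=imaging.camera("side")[:,:,::-1].copy();o=get_obs();M=R.from_quat(o["tool_rot"]).as_matrix()
for k in(-.0435,.0435,0):
    p=proj("side",o["position"]+M[:,1]*k);print(p);cv2.circle(s,tuple(int(round(v)) for v in p),1,(0,255,0),-1)
cv2.imwrite("pics/d.png",crop(s,270,80,110,110,5))
E
```

```text
time: 4.15
position: [0.521, -0.3666, 0.1928]
tool_rot: [-0.524, -0.466, 0.525, -0.482]
ft_force: [-0.8, -0.1, 1.0]
grip_width: 0.0871
t 4.15 pos [ 520.96 -366.6   192.79] yaw_y -5.762981360438962 xdir [ 0.01 -0.02 -1.  ] F [-0.79 -0.14  0.97] w 87.06931879197921
world d [ -4.46   5.6  -49.79] tool d [49.62 -5.77 -5.91] rotvec deg [-0.07  0.92 -0.88] final-frame d [49.79 -5.   -5.13]
[338.81 149.3 ]
[314.74 144.17]
[326.55 146.69]
```

View pics/d.png

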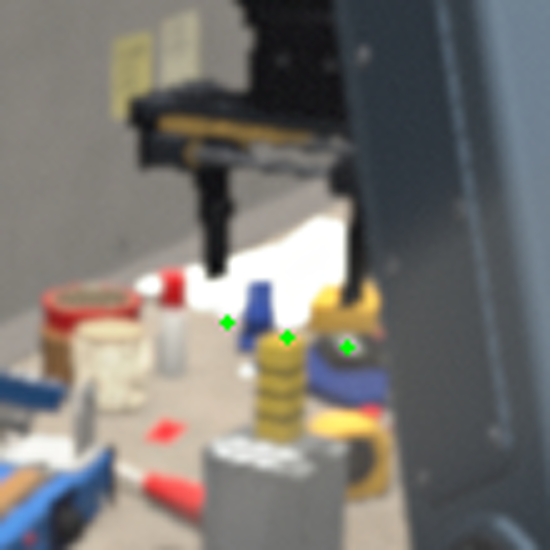

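The fingertips sit at crop (217,275) and (352,300). That is about 10 px above where the calibration puts the TCP, with the columns matching. I'll level the tool, go down in steps and look again.

```bash
python3 -m inch '[[87,[0,-5,-5],[0,0.9,-0.9]],[87,[12,0,0],[0,0,0]],[87,[0,0,0],[0,0,0]]]'
python3 - <<'E'
from h import *
want([.5165,-.361,.143],-5.7)
s=imaging.camera("side")[:,:,::-1].copy();o=get_obs();M=R.from_quat(o["tool_rot"]).as_matrix()
g=s.copy()
for k in(-.05,.05):
  for h in (0,.019,.07):
    p=proj("side",o["position"]+M[:,1]*k-M[:,0]*h);cv2.circle(g,tuple(int(round(v)) for v in p),1,(0,255,0),-1)
cv2.imwrite("pics/e.png",np.hstack([crop(g,290,80,65,90,6),crop(s,290,80,65,90,6)]))
E
```

```text
time: 4.58
position: [0.5182, -0.3628, 0.1844]
tool_rot: [0.525, 0.472, -0.525, 0.477]
ft_force: [-0.3, -0.6, -0.2]
grip_width: 0.0869
t 4.575 pos [ 518.23 -362.82  184.35] yaw_y -5.7732453353599364 xdir [ 0. -0. -1.] F [-0.29 -0.56 -0.16] w 86.94605382408443
world d [ -1.73   1.82 -41.35] tool d [41.34 -2.12 -1.82] rotvec deg [-0.07  0.25 -0.29] final-frame d [41.35 -1.91 -1.64]
```

View pics/e.png

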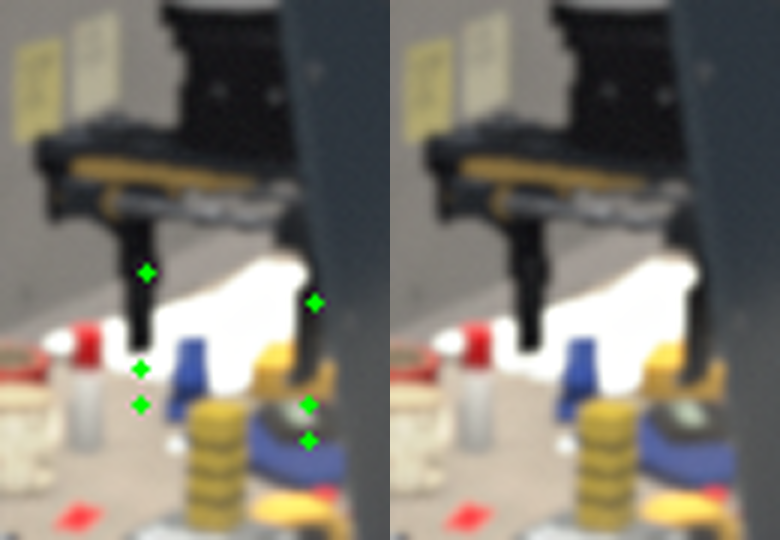

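The whole gripper shows about 9 px above its predicted place, at equal scale. Next I'll go to the nominal grasp height and close gently. The width reading will settle whether it is a height or a sideways error.

```bash
python3 -m inch '[[87,[14,-2,-2],[0,0,0]],[87,[14,0,0],[0,0,0]],[87,[12,0,0],[0,0,0]],[87,[0,0,0],[0,0,0]]]'
python3 - <<'E'
from h import *
want([.5165,-.361,.143],-5.7)
s=imaging.camera("side")[:,:,::-1].copy()
t=imaging.camera("top")[:,:,::-1].copy()
print(get_obs()["q"])
cv2.imwrite("pics/f.png",np.hstack([crop(s,290,80,65,90,6),t[:,:][-420:, 200:560].repeat(1,0)[:540] if 0 else cv2.resize(t[150:420,240:560],(400,338)) if 0 else cv2.resize(t[140:420,290:500],(405,540))]))
E
```

```text
time: 5.12
position: [0.5166, -0.3607, 0.1415]
tool_rot: [0.525, 0.472, -0.524, 0.477]
ft_force: [0.2, 0.2, 0.6]
grip_width: 0.0869
t 5.125 pos [ 516.65 -360.72  141.54] yaw_y -5.767773913615853 xdir [ 0. -0. -1.] F [0.23 0.18 0.59] w 86.90479298508625
world d [-0.15 -0.28  1.46] tool d [-1.46 -0.11  0.3 ] rotvec deg [-0.07  0.26 -0.29] final-frame d [-1.46 -0.12  0.29]
[-0.79  0.59  1.47 -0.    1.07 -0.69]
```

View pics/f.png

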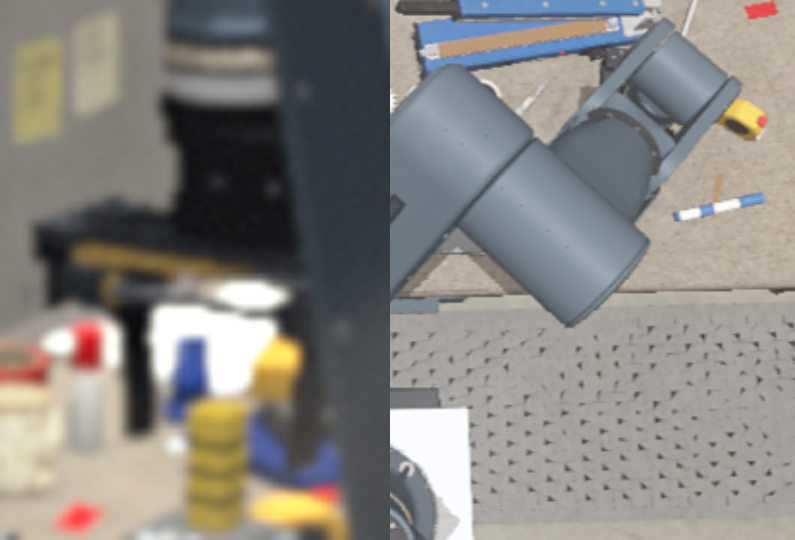

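The tips are now at crop (138,430) in the side view, level with the upper part of the handle. I'll check the wrist axis against the top view.

```bash
python3 - <<'E'
from h import *
p=np.array([.5166,-.3607,0])
for z in(.143,.21,.3,.35,.4,.45):
    t=proj("top",p+[0,0,z]);print(z,"top",t,"crop",(t[0]-290)*405/210+390,(t[1]-140)*540/280," side",proj("side",p+[0,0,z]))
for d in([.095,0,0],[-.095,0,0]):
    t=proj("top",p+d+[0,0,.23]);print("body end",d,(t[0]-290)*405/210+390,(t[1]-140)*540/280)
E
```

```text
0.143 top [402.35064262 212.86055123] crop 606.6762393419814 140.5167773641419  side [326.48654704 163.20978137]
0.21 top [408.41621416 207.29308767] crop 618.374127317159 129.77952622317892  side [327.32376691 142.42125729]
0.3 top [417.50589934 198.94985231] crop 635.9042344506192 113.68900088908825  side [328.51200981 112.91668255]
0.35 top [423.09618249 193.81864621] crop 646.685494809317 103.79310341314317  side [329.20605552  95.68323358]
0.4 top [429.13080742 188.27958792] crop 658.3237000252861 93.11063385119428  side [329.9260434   77.80562925]
0.45 top [435.66494425 182.28203791] crop 670.9252496249184 81.54393026301926  side [330.67345568  59.24706566]
body end [0.095, 0, 0] 616.9494837376335 58.54586933740042
body end [-0.095, 0, 0] 627.3456407655381 196.03212723952183
```

The top view agrees horizontally: body end predicted at (617,58), seen near (612,55). So only the height looks off, and since I move relative to the stand it mostly cancels. I'll go a little lower and grip.

```bash
python3 -m inch '[[87,[7,0,0],[0,0,0]],[87,[0,0,0],[0,0,0]],[20,[0,0,0],[0,0,0]],[20,[0,0,0],[0,0,0]],[20,[0,0,0],[0,0,0]],[20,[0,0,0],[0,0,0]],[20,[0,0,0],[0,0,0]],[20,[0,0,0],[0,0,0]]]' 30
python3 -m inch '[[15,[0,0,0],[0,0,0]],[15,[0,0,0],[0,0,0]]]' 
python3 - <<'E'
from h import *
want([.5165,-.361,.143],-5.7)
s=imaging.camera("side")[:,:,::-1].copy()
print(imaging.tip_of("side","picker_grip"))
cv2.imwrite("pics/g.png",crop(s,290,80,65,110,6))
E
```

```text
time: 6.22
position: [0.5184, -0.3625, 0.1372]
tool_rot: [0.525, 0.47, -0.524, 0.479]
ft_force: [0.1, -0.1, -0.1]
grip_width: 0.0348
time: 6.48
position: [0.5184, -0.3624, 0.1372]
tool_rot: [0.525, 0.47, -0.524, 0.479]
ft_force: [-0.3, -0.0, -0.3]
grip_width: 0.0241
t 6.475 pos [ 518.43 -362.44  137.2 ] yaw_y -5.765665866421817 xdir [ 0.01 -0.01 -1.  ] F [-0.33 -0.01 -0.31] w 24.08439010120943
world d [-1.93  1.44  5.8 ] tool d [-5.83 -2.01 -1.19] rotvec deg [-0.07  0.48 -0.58] final-frame d [-5.8  -2.06 -1.24]
[{'pixel': [323.3, 155.7], 'confidence': 0.75}]
```

View pics/g.png

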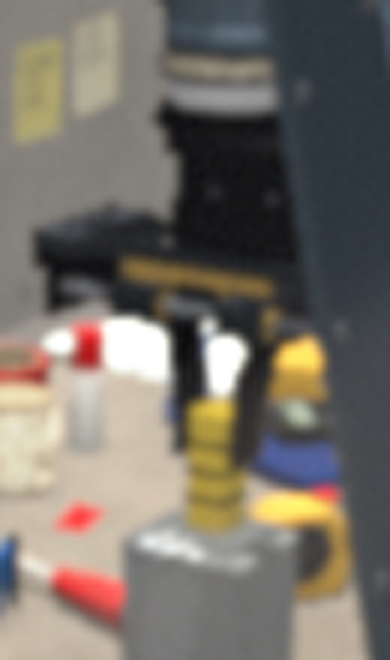

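The grip holds at 24.1 mm on the upper half of the handle (tips at crop rows 450–470). Now I'll lift straight up, keeping the tool level.

```bash
python3 -m inch '[[15,[-6,0,0],[0,0.4,-0.5]],[15,[-25,0,0],[0,0,0]],[15,[-37,0,0],[0,0,0]],[15,[-37,0,0],[0,0,0]],[15,[-37,0,0],[0,0,0]],[15,[-20,0,0],[0,0,0]],[15,[0,0,0],[0,0,0]]]' 40
python3 - <<'E'
from h import *
want([.475,.268,.30],-6.5)
im=[]
for c in("side","top"):
    imaging.camera(c)
    for t in("picker_grip","picker"):
        r=imaging.tip_of(c,t);print(c,t,[(x["pixel"],x["confidence"]) for x in r[:2]])
o=get_obs()["position"];print("foot predicted",o,[proj(c,o+[0,0,-.1222]) for c in("side","top")])
E
```

```text
time: 7.45
position: [0.5172, -0.3615, 0.3022]
tool_rot: [-0.524, -0.477, 0.525, -0.472]
ft_force: [-0.3, -0.4, -2.8]
grip_width: 0.0236
t 7.45 pos [ 517.18 -361.46  302.24] yaw_y -5.763396636643871 xdir [-0.01  0.   -1.  ] F [-0.3  -0.38 -2.81] w 23.638998496448963
world d [-42.18 629.46  -2.24] tool d [   5.41 -105.16 -622.03] rotvec deg [ 0.74 -0.23  0.34] final-frame d [   2.24 -113.17 -620.64]
side picker_grip [([327.3, 103.2], 0.84)]
side picker [([325.1, 155.0], 0.63)]
top picker_grip []
top picker []
foot predicted [ 0.52 -0.36  0.3 ] [array([327.05, 153.03]), array([405.14, 210.42])]
```

```bash
python3 -m inch '[[15,[0,-9,-45],[0.7,-0.2,0.3]],[15,[0,-9,-45],[0,0,0]],[15,[0,-9,-45],[0,0,0]],[15,[0,-9,-45],[0,0,0]],[15,[0,-9,-45],[0,0,0]],[15,[0,-9,-45],[0,0,0]],[15,[0,-9,-45],[0,0,0]],[15,[0,-9,-45],[0,0,0]],[15,[0,-9,-45],[0,0,0]],[15,[0,-9,-45],[0,0,0]],[15,[0,-9,-45],[0,0,0]],[15,[0,0,0],[0,0,0]]]'
python3 -c "
from h import *
want([.4802,.2685,.30],-6.5)"
```

```text
time: 9.25
position: [0.469, 0.1581, 0.2944]
tool_rot: [-0.526, -0.477, 0.53, -0.463]
ft_force: [-0.3, -0.8, -1.8]
grip_width: 0.0233
t 9.25 pos [469.04 158.12 294.41] yaw_y -6.6908044316160025 xdir [-0.02  0.01 -1.  ] F [-0.33 -0.83 -1.83] w 23.333361717659702
world d [ 11.16 110.38   5.59] tool d [  -4.48   -1.88 -110.97] rotvec deg [-0.2  -0.56  1.11] final-frame d [  -5.59   -1.41 -110.93]
```

```bash
python3 -m inch '[[15,[-2,0,-40],[0,-0.5,1.1]],[15,[-2,-1,-38],[0,0,0]],[15,[0,0,-30],[0,0,0]],[15,[0,0,0],[0,0,0]]]'
python3 - <<'E'
from h import *
want([.4802,.2685,.30],-6.5)
im={c:imaging.camera(c)[:,:,::-1].copy() for c in("side","top")}
for c in("side","top"):
    for t in("picker_grip","picker","orange_cassette"):
        r=imaging.tip_of(c,t);print(c,t,[(np.round(x["pixel"],1),x["confidence"]) for x in r[:2]])
o=get_obs()["position"];print([proj(c,o+[0,0,-.122]) for c in im])
cv2.imwrite("pics/h.png",np.hstack([cv2.resize(im["side"][130:330,120:250],(390,600)),cv2.resize(im["top"][150:285,110:200],(400,600))]))
E
```

```text
time: 9.75
position: [0.4813, 0.2651, 0.2963]
tool_rot: [-0.527, -0.469, 0.531, -0.47]
ft_force: [-0.3, 0.0, -1.9]
grip_width: 0.0234
t 9.75 pos [481.32 265.11 296.31] yaw_y -6.833091815921254 xdir [-0. -0. -1.] F [-0.32  0.02 -1.94] w 23.3838516096304
world d [-1.12  3.39  3.69] tool d [-3.7  -1.53 -3.22] rotvec deg [-0.33  0.22  0.15] final-frame d [-3.69 -1.5  -3.24]
side picker_grip [(array([190. , 171.3]), 0.89)]
side picker [(array([195.3, 246.3]), 0.94)]
side orange_cassette []
top picker_grip [(array([163.4, 218.1]), 0.64), (array([316.7, 252.8]), 0.42)]
top picker [(array([169.5, 233.3]), 0.61)]
top orange_cassette [(array([182., 232.]), 0.69)]
[array([198.84, 244.6 ]), array([172.55, 228.43])]
```

View pics/h.png

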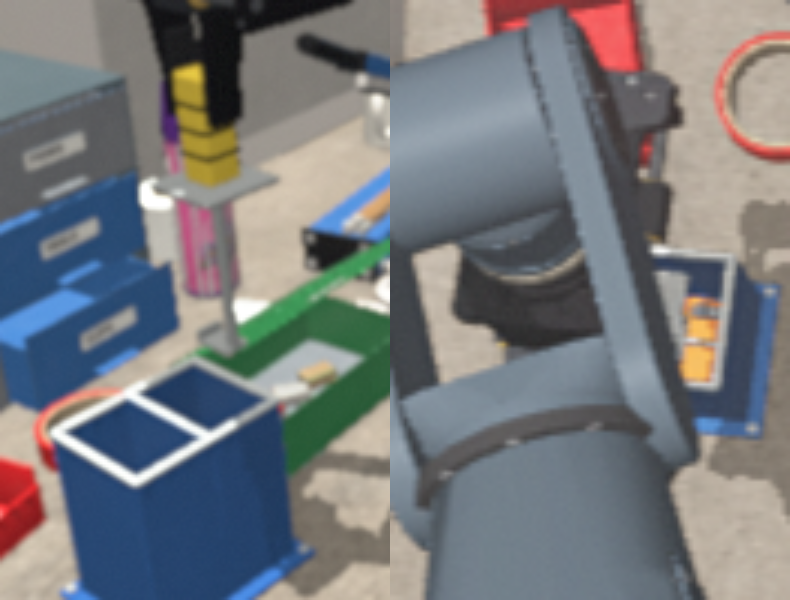

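Side: handle at crop (205,130), collar (220,183), foot at (222,335) over the orange well. Top: orange block at (700,340), mostly hidden by the arm. I'll check the shaft for tilt.

```bash
python3 - <<'E'
from h import *
o=get_obs()["position"];f=o+[0,0,-.122]
u=np.array([.9937,-.112,0]);v=np.array([.112,.9937,0]);k=np.array([0,0,1.])
C=lambda X:np.round((proj("side",X)-[120,130])*3+1)
print("foot o",C(f),"tip",C(f+.0245*u),"heel",C(f-.0035*u),"tip L",C(f+.0245*u+.009*v),"tip R",C(f+.0245*u-.009*v))
print("collar c",C(f+k*.11),"corners",[C(f+k*.11+.027*(a*u+b*v)) for a,b in((1,1),(1,-1),(-1,-1),(-1,1))])
print("grip",C(f+.147*k),"handle top",C(f+.18*k),"handle bot",C(f+.114*k))
print("rim",[C([*p,.13]) for p in((.4792,.3576),(.5669,.3453),(.5516,.235),(.4666,.2467))])
print("+10mm x",C(f+.01*u)-C(f),"y",C(f+.01*v)-C(f),"z",C(f+.01*k)-C(f))
s=imaging.camera("side")[:,:,::-1]
cv2.imwrite("pics/i.png",cv2.resize(s[180:280,150:230],(640,800),interpolation=cv2.INTER_CUBIC)[:600])
E
```

```text
foot o [238. 345.] tip [212. 333.] heel [241. 347.] tip L [200. 339.] tip R [222. 327.]
collar c [219. 182.] corners [array([152., 185.]), array([224., 158.]), array([285., 178.]), array([214., 208.])]
grip [212. 122.] handle top [206.  66.] handle bot [218. 175.]
rim [array([137., 485.]), array([ 51., 430.]), array([195., 357.]), array([279., 400.])]
+10mm x [-11.  -5.] y [-13.   6.] z [ -2. -14.]
```

View pics/i.png

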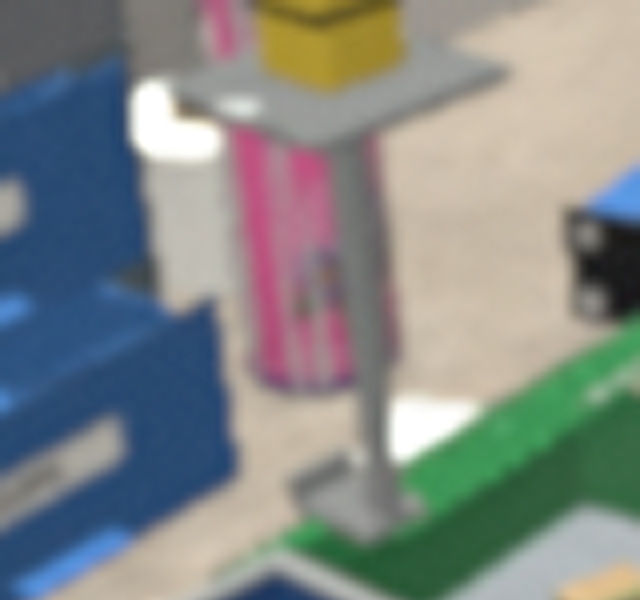

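Crop i shows the shaft bottom at (380,505) and the lip at (320,470). The foot is about 3 mm toward +y of the prediction and x agrees, so it already stands where I want it. I'll go down in stages.

```bash
python3 -m inch '[[15,[18,0,-1],[0,0.2,0.2]],[15,[18,0,0],[0,0,0]],[15,[0,0,0],[0,0,0]]]'
python3 -c "
from h import *
want([.4812,.267,.156],-6.5)"
```

```text
time: 10.58
position: [0.4821, 0.2638, 0.2614]
tool_rot: [0.531, 0.467, -0.529, 0.469]
ft_force: [0.2, -0.8, -2.4]
grip_width: 0.0238
t 10.575 pos [482.05 263.78 261.36] yaw_y -7.084993061420354 xdir [ 0.  0. -1.] F [ 0.24 -0.83 -2.41] w 23.792248314084578
world d [  -0.85    3.22 -105.36] tool d [105.36  -1.64  -3.  ] rotvec deg [-0.58 -0.05 -0.22] final-frame d [105.36  -1.21  -3.1 ]
```

```bash
python3 -m inch '[[15,[6,-1,-3],[-0.5,0,0]],[15,[15,0,0],[0,0,0]],[15,[15,0,0],[0,0,0]],[15,[15,0,0],[0,0,0]],[15,[0,0,0],[0,0,0]]]'
python3 -c "
from h import *
want([.4812,.267,.156],-6.5)"
```

```text
time: 11.2
position: [0.4823, 0.2673, 0.2081]
tool_rot: [0.529, 0.47, -0.526, 0.472]
ft_force: [-0.6, 0.0, -1.2]
grip_width: 0.0235
t 11.2 pos [482.34 267.27 208.12] yaw_y -6.5522156514901875 xdir [ 0.01  0.   -1.  ] F [-0.62  0.05 -1.15] w 23.477003756212284
world d [ -1.14  -0.27 -52.12] tool d [52.11 -1.38  0.48] rotvec deg [-0.05 -0.09 -0.31] final-frame d [52.12 -1.1   0.39]
```

```bash
python3 -m inch '[[15,[10,-1.5,0],[0,0,-0.3]],[15,[12,-0.3,0],[0,0,0]],[15,[0,0,0],[0,0,0]]]'
python3 -c "
from h import *
want([.4812,.267,.156],-6.5)"
python3 -m inch '[[15,[8,0,0],[0,0,0]],[15,[7,0,0],[0,0,0]],[15,[0,0,0],[0,0,0]]]'
python3 -c "
from h import *
want([.4812,.267,.156],-6.5)"
```

```text
time: 11.58
position: [0.4809, 0.2676, 0.1849]
tool_rot: [0.528, 0.471, -0.527, 0.47]
ft_force: [0.3, 0.3, -1.2]
grip_width: 0.0237
t 11.575 pos [480.93 267.65 184.86] yaw_y -6.552227550911903 xdir [ 0.  0. -1.] F [ 0.27  0.26 -1.24] w 23.671593592503957
world d [  0.27  -0.65 -28.86] tool d [28.86  0.32  0.67] rotvec deg [-0.05 -0.11 -0.04] final-frame d [28.86  0.34  0.61]
time: 11.95
position: [0.4814, 0.2678, 0.1692]
tool_rot: [0.529, 0.471, -0.527, 0.471]
ft_force: [0.4, -0.8, -1.7]
grip_width: 0.0232
t 11.95 pos [481.43 267.84 169.23] yaw_y -6.549342631028246 xdir [ 0.  0. -1.] F [ 0.42 -0.82 -1.66] w 23.234904796481295
world d [ -0.23  -0.84 -13.23] tool d [13.23 -0.16  0.89] rotvec deg [-0.05 -0.14 -0.1 ] final-frame d [13.23 -0.14  0.86]
```

```bash
python3 -m inch '[[15,[5,0,0],[0,0,0]],[15,[4,0,0],[0,0,0]],[15,[4,0,0],[0,0,0]],[15,[0,0,0],[0,0,0]]]'
python3 -c "
from h import *
want([.5002,.2655,.156],-6.5)"
```

```text
time: 12.45
position: [0.4818, 0.268, 0.1557]
tool_rot: [0.529, 0.471, -0.526, 0.471]
ft_force: [0.2, 0.2, -1.6]
grip_width: 0.0233
t 12.45 pos [481.83 267.97 155.68] yaw_y -6.5527258569134 xdir [ 0.  0. -1.] F [ 0.21  0.25 -1.61] w 23.345060719938328
world d [18.37 -2.47  0.32] tool d [-0.27 18.53  0.36] rotvec deg [-0.05 -0.16 -0.15] final-frame d [-0.32 18.53  0.38]
```

```bash
python3 -m inch '[[15,[0,5,0],[0,0,0]],[15,[0,5,0],[0,0,0]],[15,[0,0,0],[0,0,0]]]'
python3 -m inch '[[15,[0,5,0],[0,0,0]],[15,[0,4,0],[0,0,0]],[15,[0,0,0],[0,0,0]]]'
python3 -m inch '[[15,[-4,0,0],[0,0,0]],[15,[-4,0,0],[0,0,0]],[15,[-4,0,0],[0,0,0]],[15,[0,0,0],[0,0,0]]]'
python3 -m inch '[[15,[-4,0,0],[0,0,0]],[15,[-4,0,0],[0,0,0]],[15,[-4,0,0],[0,0,0]],[15,[0,0,0],[0,0,0]],[15,[0,0,0],[0,0,0]]]'
python3 -c "
from h import *
want([.5002,.2655,.156],-6.5)"
```

```text
time: 12.82
position: [0.4932, 0.2669, 0.1561]
tool_rot: [0.53, 0.47, -0.526, 0.471]
ft_force: [-0.2, -0.3, -2.3]
grip_width: 0.0236
time: 13.2
position: [0.503, 0.2658, 0.1562]
tool_rot: [0.53, 0.47, -0.526, 0.471]
ft_force: [0.3, 0.4, -1.8]
grip_width: 0.0238
time: 13.7
position: [0.5027, 0.2658, 0.1693]
tool_rot: [0.53, 0.47, -0.526, 0.471]
ft_force: [-0.5, -0.8, -1.6]
grip_width: 0.0238
time: 14.32
position: [0.5017, 0.2656, 0.1816]
tool_rot: [0.529, 0.471, -0.526, 0.471]
ft_force: [0.6, 0.6, -2.8]
grip_width: 0.0237
t 14.325 pos [501.75 265.56 181.56] yaw_y -6.548244904420902 xdir [ 0.  0. -1.] F [ 0.55  0.59 -2.81] w 23.72204992270951
world d [ -1.55  -0.06 -25.56] tool d [25.56 -1.59  0.31] rotvec deg [-0.05 -0.16 -0.15] final-frame d [25.56 -1.53  0.24]
```

```bash
python3 - <<'E'
from h import *
f=[]
for i in range(6):
    im=imaging.camera("top"); f.append(get_obs()["ft_force"][2])
print(np.round(f,2),np.mean(f))
r=imaging.tip_of("top","orange_cassette");print([(x["pixel"],x["confidence"]) for x in r])
E
python3 -m inch '[[15,[-10,0,0],[0,0,0]],[15,[-15,0,0],[0,0,0]],[15,[-15,0,0],[0,0,0]],[15,[0,0,0],[0,0,0]],[15,[0,0,0],[0,0,0]]]'
python3 - <<'E'
from h import *
f=[]
for i in range(6):
    im=imaging.camera("top"); f.append(get_obs()["ft_force"][2])
print(np.round(f,2),np.mean(f))
r=imaging.tip_of("top","orange_cassette");print([(x["pixel"],x["confidence"]) for x in r])
E
```

```text
[-2.89 -3.57 -3.83 -4.13 -2.19 -3.74] -3.3930764466490495
[]
time: 15.3
position: [0.5024, 0.2657, 0.2258]
tool_rot: [0.53, 0.47, -0.525, 0.471]
ft_force: [-1.0, -0.4, -3.2]
grip_width: 0.0238
[-3.36 -2.07 -2.7  -3.26 -3.05 -3.  ] -2.9067722944449037
[([181.4, 227.5], 0.39)]
```

```bash
python3 -m inch '[[15,[-15,0,0],[0,0,0]],[15,[-15,0,0],[0,0,0]],[15,[0,0,0],[0,0,0]]]'
python3 -m inch '[[15,[-15,0,0],[0,0,0]],[15,[-20,0,0],[0,0,0]],[15,[-20,0,0],[0,0,0]],[15,[-20,0,0],[0,0,0]],[15,[0,0,0],[0,0,0]],[15,[0,0,0],[0,0,0]]]'
python3 - <<'E'
from h import *
want([.449,-.137,.325],-6.5)
s=imaging.camera("side")[:,:,::-1].copy()
print(imaging.tip_of("side","orange_cassette"))
imaging.camera("top")
print(imaging.tip_of("top","orange_cassette"))
cv2.imwrite("pics/j.png",crop(s,130,130,130,150,4))
E
```

```text
time: 16.02
position: [0.5027, 0.2658, 0.2576]
tool_rot: [0.53, 0.47, -0.525, 0.471]
ft_force: [0.7, -0.0, -3.7]
grip_width: 0.0238
time: 16.77
position: [0.5016, 0.2654, 0.3377]
tool_rot: [0.53, 0.47, -0.525, 0.471]
ft_force: [0.2, 0.9, -3.4]
grip_width: 0.0237
t 16.775 pos [501.57 265.37 337.7 ] yaw_y -6.545126066854495 xdir [ 0.01  0.   -1.  ] F [ 0.18  0.89 -3.39] w 23.68803785272676
world d [ -52.57 -402.37  -12.7 ] tool d [ 10.9   -6.44 405.79] rotvec deg [-0.04 -0.25 -0.33] final-frame d [ 12.7   -6.68 405.73]
[{'pixel': [184.2, 242.6], 'confidence': 0.81}]
[{'pixel': [174.5, 219.8], 'confidence': 0.64}]
```

View pics/j.png

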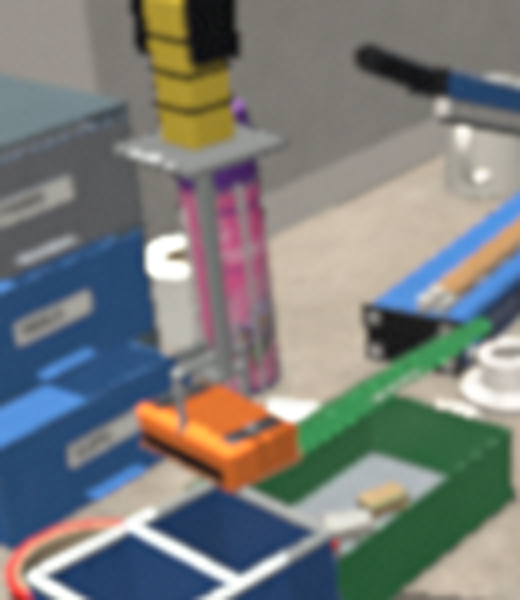

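The side view shows the cassette hanging level from the hook at crop (215,430), clear above the rack. Now I'll carry it to the tray with gentle ramps.

```bash
python3 -m inch '[[15,[0,-1,10],[0,-0.2,-0.3]],[15,[0,-1,20],[0,0,0]],[15,[0,-2,30],[0,0,0]],[15,[0,-2,40],[0,0,0]],[15,[0,-2,45],[0,0,0]],[15,[0,-2,45],[0,0,0]],[15,[0,-2,45],[0,0,0]],[15,[0,-2,45],[0,0,0]],[15,[0,-1,40],[0,0,0]],[15,[0,-1,30],[0,0,0]],[15,[0,0,20],[0,0,0]],[15,[0,0,10],[0,0,0]]]'
python3 - <<'E'
from h import *
want([.440,-.132,.20],-5.8)
s=imaging.camera("side");a=imaging.tip_of("side","orange_cassette");p=imaging.tip_of("side","picker");c1=imaging.tip_of("side","tray")
t=imaging.camera("top");b=imaging.tip_of("top","orange_cassette");print(a,b,p,c1,imaging.tip_of("top","tray"))
o=get_obs()["position"];X=o+[.0095,-.001,-.166];print(proj("side",X),proj("top",X))
E
```

```text
time: 18.48
position: [0.4317, -0.1328, 0.337]
tool_rot: [-0.526, -0.468, 0.532, -0.47]
ft_force: [-0.0, -0.0, -3.3]
grip_width: 0.0238
t 18.475 pos [ 431.7  -132.79  337.02] yaw_y -6.895605064022795 xdir [-0.   -0.01 -1.  ] F [-0.03 -0.04 -3.26] w 23.756756487496354
world d [   8.3     0.79 -137.02] tool d [136.98   8.61  -2.92] rotvec deg [-1.09  0.47  0.2 ] final-frame d [137.02   8.18  -1.63]
[{'pixel': [311.5, 182.3], 'confidence': 0.76}] [] [{'pixel': [318.6, 164.5], 'confidence': 0.69}] [] [{'pixel': [317.4, 248.1], 'confidence': 0.76}]
[314.33 182.72] [321.15 239.66]
```

```bash
python3 -m inch '[[15,[10,4,-1],[-1,0.4,0.2]],[15,[20,4,-1],[0,0,0]],[15,[25,0,0],[0,0,0]],[15,[25,0,0],[0,0,0]],[15,[25,0,0],[0,0,0]],[15,[20,0,0],[0,0,0]],[15,[10,0,0],[0,0,0]],[15,[0,0,0],[0,0,0]]]'
python3 - <<'E'
from h import *
want([.440,-.132,.18],-5.8)
s=imaging.camera("side");a=imaging.tip_of("side","orange_cassette")
t=imaging.camera("top");b=imaging.tip_of("top","orange_cassette");print(a,b)
o=get_obs()["position"];X=o+[.0095,-.001,-.166];print(proj("side",X),proj("top",X))
E
```

```text
time: 19.82
position: [0.4436, -0.1249, 0.1948]
tool_rot: [0.522, 0.478, -0.52, 0.477]
ft_force: [0.5, -0.5, -3.1]
grip_width: 0.0236
t 19.825 pos [ 443.59 -124.86  194.81] yaw_y -4.977238746972654 xdir [ 0.  0. -1.] F [ 0.51 -0.48 -3.11] w 23.564060190770814
world d [ -3.59  -7.14 -14.81] tool d [14.79 -2.97  7.47] rotvec deg [ 0.82 -0.15 -0.06] final-frame d [14.81 -2.85  7.47]
[{'pixel': [307.8, 233.2], 'confidence': 0.61}] []
[308.43 230.29] [315.11 243.89]
```

```bash
python3 -m inch '[[15,[5,-3,7],[0.8,0,0]],[15,[6,0,0],[0,0,0]],[15,[0,0,0],[0,0,0]]]'
python3 -m inch '[[15,[3,0,0],[0,0,0]],[15,[3,0,0],[0,0,0]],[15,[3,0,0],[0,0,0]],[15,[3,0,0],[0,0,0]],[15,[0,0,0],[0,0,0]]]'
python3 -m inch '[[15,[3,0,0],[0,0,0]],[15,[3,0,0],[0,0,0]],[15,[3,0,0],[0,0,0]],[15,[0,0,0],[0,0,0]]]'
python3 - <<'E'
from h import *
want([.440,-.132,.16],-5.8)
f=[]
for i in range(6): imaging.camera("side"); f.append(get_obs()["ft_force"][2])
print(np.mean(f),imaging.tip_of("side","orange_cassette"))
E
```

```text
time: 20.4
position: [0.4415, -0.1335, 0.1858]
tool_rot: [0.527, 0.472, -0.523, 0.476]
ft_force: [-0.8, 0.8, -3.2]
grip_width: 0.0235
time: 21.02
position: [0.4417, -0.1335, 0.1729]
tool_rot: [0.527, 0.472, -0.523, 0.476]
ft_force: [-1.1, -0.0, -2.8]
grip_width: 0.0236
time: 21.52
position: [0.4424, -0.1338, 0.1637]
tool_rot: [0.527, 0.471, -0.523, 0.476]
ft_force: [-0.6, -1.1, -1.4]
grip_width: 0.0238
t 21.525 pos [ 442.41 -133.78  163.72] yaw_y -5.874653809069804 xdir [ 0.01 -0.   -1.  ] F [-0.65 -1.09 -1.39] w 23.767462253690418
world d [-2.41  1.78 -3.72] tool d [ 3.7  -2.61 -1.53] rotvec deg [-0.07  0.05 -0.5 ] final-frame d [ 3.72 -2.58 -1.53]
-1.7342176274922583 []
```

```bash
python3 -m inch '[[15,[4,0,0],[0,0,-0.5]],[15,[4,0,0],[0,0,0]],[15,[0,0,0],[0,0,0]]]'
python3 -m inch '[[15,[0,-6,0],[0,0,0]],[15,[0,-6,0],[0,0,0]],[15,[0,0,0],[0,0,0]]]'
python3 -m inch '[[15,[0,-8,0],[0,0,0]],[15,[0,-8,0],[0,0,0]],[15,[0,-8,0],[0,0,0]],[15,[0,0,0],[0,0,0]]]'
python3 - <<'E'
from h import *
want([.402,-.13,.155],-5.8)
for c in("side","top"):
    imaging.camera(c);print(c,imaging.tip_of(c,"orange_cassette"),imaging.tip_of(c,"picker"))
E
```

```text
time: 22.25
position: [0.4426, -0.1339, 0.1554]
tool_rot: [-0.525, -0.473, 0.525, -0.474]
ft_force: [0.3, 0.2, -2.5]
grip_width: 0.0239
time: 22.62
position: [0.4294, -0.1324, 0.1553]
tool_rot: [-0.525, -0.474, 0.525, -0.474]
ft_force: [-0.3, -0.8, -1.7]
grip_width: 0.0237
time: 23.12
position: [0.4034, -0.1296, 0.1555]
tool_rot: [-0.525, -0.474, 0.525, -0.474]
ft_force: [1.2, -0.0, -2.5]
grip_width: 0.0237
t 23.125 pos [ 403.41 -129.58  155.55] yaw_y -5.880650500800651 xdir [-0. -0. -1.] F [ 1.15 -0.05 -2.51] w 23.68160196453467
world d [-1.41 -0.42 -0.55] tool d [ 0.55 -1.36  0.56] rotvec deg [-0.08  0.05  0.05] final-frame d [ 0.55 -1.36  0.56]
side [{'pixel': [308.6, 238.7], 'confidence': 0.9}] [{'pixel': [325.7, 234.4], 'confidence': 0.71}]
top [] []
```

```bash
python3 -m inch '[[15,[-8,0,0],[0,0,0]],[15,[-12,0,0],[0,0,0]],[15,[-25,0,0],[0,0,0]],[15,[-35,0,0],[0,0,0]],[15,[-40,0,0],[0,0,0]],[15,[-35,0,0],[0,0,0]],[15,[0,0,0],[0,0,0]]]'
python3 - <<'E'
from h import *
want([.5172,-.3615,.302],-5.8)
for c in("side","top"):
    imaging.camera(c);r=imaging.tip_of(c,"orange_cassette");print(c,r,[onz(c,x["pixel"],.003) for x in r],imaging.tip_of(c,"picker"))
    print(imaging.tip_of(c,"tray"),[x["box"] for x in imaging.cut_out(c,"orange_cassette")])
E
```

```text
time: 24.3
position: [0.4052, -0.1298, 0.3198]
tool_rot: [0.525, 0.472, -0.525, 0.476]
ft_force: [0.5, -0.9, -1.9]
grip_width: 0.0238
t 24.3 pos [ 405.2  -129.78  319.82] yaw_y -5.815590405317389 xdir [ 0. -0. -1.] F [ 0.51 -0.87 -1.92] w 23.81099898101638
world d [ 112.   -231.72  -17.82] tool d [ 19.09 134.82 219.12] rotvec deg [-0.02  0.19 -0.24] final-frame d [ 17.82 134.84 219.22]
side [{'pixel': [309.8, 238.3], 'confidence': 0.66}] [array([ 0.45, -0.13,  0.  ])] [{'pixel': [328.8, 175.2], 'confidence': 0.67}]
[{'pixel': [308.8, 240.0], 'confidence': 0.97}] [[308.9, 235.2, 33.9, 18.3], [329.6, 140.1, 25.2, 69.9]]
top [{'pixel': [320.2, 248.5], 'confidence': 0.6}] [array([ 0.44, -0.14,  0.  ])] []
[{'pixel': [318.3, 247.8], 'confidence': 0.76}] [[313.4, 244.4, 4.3, 19.7]]
```

```bash
python3 -m inch '[[15,[2,12,20],[0,0.2,-0.2]],[15,[2,20,33],[0,0,0]],[15,[2,20,33],[0,0,0]],[15,[2,20,33],[0,0,0]],[15,[2,20,33],[0,0,0]],[15,[2,20,33],[0,0,0]],[15,[2,14,22],[0,0,0]],[15,[2,8,12],[0,0,0]],[15,[0,0,0],[0,0,0]]]'
python3 -c "
from h import *
want([.5172,-.3615,.302],-5.8)"
```

```text
time: 25.92
position: [0.5199, -0.3786, 0.2911]
tool_rot: [-0.524, -0.477, 0.527, -0.47]
ft_force: [-0.8, -0.1, -1.2]
grip_width: 0.0238
t 25.925 pos [ 519.89 -378.6   291.11] yaw_y -5.978848290686829 xdir [-0.01  0.   -1.  ] F [-0.79 -0.07 -1.23] w 23.78063000061713
world d [-2.69 17.1  10.89] tool d [-10.78  -4.56 -16.77] rotvec deg [-0.18 -0.22  0.55] final-frame d [-10.89  -4.4  -16.74]
```

```bash
python3 -m inch '[[15,[-5,-4,-9],[-0.2,-0.2,0.5]],[15,[-5,0,-8],[0,0,0]],[15,[0,0,0],[0,0,0]]]'
python3 - <<'E'
from h import *
want([.5172,-.3615,.302],-5.8)
im=imaging.camera("side");o=get_obs()["position"]
for n,h in(("picker",-.122),("picker_grip",.025)): print(n,imaging.tip_of("side",n),proj("side",o+[0,0,h]))
for d in np.eye(3)*.01: print(proj("side",o+[0,0,-.122]+d)-proj("side",o+[0,0,-.122]))
# shaft line by columns: grey dark vs. background
r=imaging.cut_out("side","picker")
for x in r[:2]:
    m=x["pixels"];print(x["confidence"],x["box"])
    for row in range(110,165,5):
        c=np.where(m[row])[0]
        if len(c): print(row,c.min(),c.max(),"pred",proj("side",o+[0,0,0])[0])
E
```

```text
time: 26.3
position: [0.5166, -0.3573, 0.3026]
tool_rot: [0.524, 0.475, -0.524, 0.474]
ft_force: [0.4, 1.0, -2.6]
grip_width: 0.024
t 26.3 pos [ 516.64 -357.28  302.63] yaw_y -5.6664307093554935 xdir [-0.  0. -1.] F [ 0.37  0.96 -2.55] w 23.957494514543438
world d [ 0.56 -4.22 -0.63] tool d [0.62 0.97 4.14] rotvec deg [ 0.13 -0.11  0.06] final-frame d [0.63 0.98 4.14]
picker [] [326.52 151.98]
picker_grip [{'pixel': [329.5, 105.7], 'confidence': 0.77}, {'pixel': [329.2, 171.8], 'confidence': 0.38}] [328.44 103.72]
[-2.92 -0.48]
[-1.41  0.85]
[ 0.12 -3.13]
0.93 [328.1, 122.8, 21.4, 62.1]
110 322 331 pred 328.0963130917723
115 318 334 pred 328.0963130917723
120 324 329 pred 328.0963130917723
125 325 327 pred 328.0963130917723
130 324 328 pred 328.0963130917723
135 324 328 pred 328.0963130917723
140 324 328 pred 328.0963130917723
145 325 327 pred 328.0963130917723
150 318 326 pred 328.0963130917723
```

```bash
python3 -m inch '[[15,[5,1,5],[0,0,0]],[15,[15,0,0],[0,0,0]],[15,[10,0,0],[0,0,0]],[15,[0,0,0],[0,0,0]]]'
python3 -c "
from h import *
want([.5172,-.362,.138],-5.8)"
```

```text
time: 27.0
position: [0.5162, -0.364, 0.2677]
tool_rot: [-0.524, -0.476, 0.525, -0.472]
ft_force: [-0.8, -0.4, -2.5]
grip_width: 0.0238
t 27.0 pos [ 516.25 -364.01  267.65] yaw_y -5.775381463485549 xdir [-0.  0. -1.] F [-0.77 -0.45 -2.47] w 23.836628765249284
world d [   0.95    2.01 -129.65] tool d [129.65   1.33  -1.59] rotvec deg [ 0.02 -0.22  0.26] final-frame d [129.65   0.74  -2.09]
```

```bash
python3 -m inch '[[15,[0,1,-2],[0,-0.2,0.2]],[15,[10,0,0],[0,0,0]],[15,[12,0,0],[0,0,0]],[15,[12,0,0],[0,0,0]],[15,[0,0,0],[0,0,0]]]'
python3 -m inch '[[15,[12,0,0],[0,0,0]],[15,[12,0,0],[0,0,0]],[15,[12,0,0],[0,0,0]],[15,[12,0,0],[0,0,0]],[15,[0,0,0],[0,0,0]]]'
python3 -c "
from h import *
want([.5172,-.362,.138],-5.8)"
```

```text
time: 27.62
position: [0.5175, -0.3618, 0.2311]
tool_rot: [-0.524, -0.475, 0.525, -0.474]
ft_force: [-0.6, -0.0, -2.1]
grip_width: 0.0239
time: 28.25
position: [0.5174, -0.3619, 0.1793]
tool_rot: [-0.524, -0.475, 0.525, -0.474]
ft_force: [0.2, 0.0, -1.7]
grip_width: 0.0239
t 28.25 pos [ 517.42 -361.85  179.3 ] yaw_y -5.775524976531599 xdir [-0.  0. -1.] F [ 0.21  0.03 -1.72] w 23.854038267242505
world d [ -0.22  -0.15 -41.3 ] tool d [41.3  -0.14  0.2 ] rotvec deg [ 0.02 -0.04  0.08] final-frame d [41.3  -0.2   0.17]
```

```bash
python3 -m inch '[[15,[12,0,0],[0,0,0]],[15,[12,0,0],[0,0,0]],[15,[8,0,0],[0,0,0]],[15,[4,0,0],[0,0,0]],[15,[0,0,0],[0,0,0]]]'
python3 -m inch '[[15,[2,0,0],[0,0,0]],[15,[2,0,0],[0,0,0]],[15,[1,0,0],[0,0,0]],[15,[0,0,0],[0,0,0]]]'
```

```text
time: 28.88
position: [0.5178, -0.3623, 0.1411]
tool_rot: [-0.524, -0.474, 0.525, -0.474]
ft_force: [-0.2, 0.5, -2.0]
grip_width: 0.0235
time: 29.38
position: [0.5185, -0.3629, 0.1375]
tool_rot: [-0.524, -0.473, 0.525, -0.475]
ft_force: [-0.1, -0.3, -1.2]
grip_width: 0.0237
```

```bash
python3 -m inch '[[15,[1,0,0],[0,0,0]],[15,[1,0,0],[0,0,0]],[15,[0,0,0],[0,0,0]]]'
python3 -c "
from h import *
f=[]
for i in range(5): imaging.camera('side'); f.append(get_obs()['ft_force'])
print(np.mean(f,0)); want([.5172,-.362,.138],-5.8)"
```

```text
time: 29.75
position: [0.5186, -0.363, 0.1373]
tool_rot: [-0.524, -0.473, 0.525, -0.475]
ft_force: [-0.2, 0.2, -1.6]
grip_width: 0.0239
[-1.07066276  0.24322425  1.61709264]
t 30.0 pos [ 518.66 -362.93  137.23] yaw_y -5.7592385668904695 xdir [ 0. -0. -1.] F [-0.77  0.66  1.53] w 23.560404047224004
world d [-1.46  0.93  0.77] tool d [-0.78 -1.54 -0.77] rotvec deg [ 0.04  0.13 -0.12] final-frame d [-0.77 -1.54 -0.77]
```

```bash
python3 -m inch '[[30,[0,0,0],[0,0,0]],[40,[0,0,0],[0,0,0]],[87,[0,0,0],[0,0,0]],[87,[0,0,0],[0,0,0]],[87,[0,0,0],[0,0,0]],[87,[0,0,0],[0,0,0]],[87,[0,0,0],[0,0,0]],[87,[0,0,0],[0,0,0]]]'
python3 -m inch '[[87,[-10,0,0],[0,0,0]],[87,[-20,0,0],[0,0,0]],[87,[-35,0,0],[0,0,0]],[87,[-35,0,0],[0,0,0]],[87,[-35,0,0],[0,0,0]],[87,[-20,0,0],[0,0,0]],[87,[0,0,0],[0,0,0]]]'
python3 -m inch '[[87,[0,-30,20],[0,0,0]],[87,[0,-40,20],[0,0,0]],[87,[0,-40,20],[0,0,0]],[87,[0,-40,20],[0,0,0]],[87,[0,-40,20],[0,0,0]],[87,[0,-20,0],[0,0,0]],[87,[0,0,0],[0,0,0]],[87,[0,0,0],[0,0,0]]]'
python3 - <<'E'
from h import *
im={}
for c in("side","top"):
    im[c]=imaging.camera(c);cv2.imwrite(f"pics/end_{c}.png",im[c][:,:,::-1])
    for t in("picker_grip","stand_slot","orange_cassette","grey_cassette","tray"):
        print(c,t,[(np.round(x["pixel"],1).tolist(),x["confidence"]) for x in imaging.tip_of(c,t)[:2]])
print("cut picker",[ (c,[(x["box"],x["confidence"]) for x in imaging.cut_out(c,"picker")[:2]]) for c in im])
print(proj("side",[.5165,-.361,.162]),proj("top",[.5165,-.361,.162]))
# handle yellow top in both images, before/after
for c,(x0,x1,y0,y1) in dict(side=(315,337,143,168),top=(396,418,200,222)).items():
    for n,i in(("old",cv2.imread(f"pics/{c}0.png")),("new",cv2.imread(f"pics/end_{c}.png"))):
        h=cv2.cvtColor(i,cv2.COLOR_BGR2HSV)[y0:y1,x0:x1];m=(abs(h[...,0].astype(int)-27)<7)&(h[...,1]>120);ys,xs=np.where(m);print(c,n,m.sum(),xs.mean()+x0,ys.mean()+y0)
E
```

```text
time: 31.0
position: [0.5193, -0.3637, 0.1367]
tool_rot: [-0.525, -0.473, 0.525, -0.476]
ft_force: [0.1, 0.2, 0.3]
grip_width: 0.0854
time: 31.88
position: [0.5192, -0.3634, 0.3009]
tool_rot: [0.525, 0.471, -0.524, 0.477]
ft_force: [-0.3, -0.6, 0.1]
grip_width: 0.0869
time: 32.88
position: [0.2941, -0.4395, 0.2938]
tool_rot: [0.525, 0.475, -0.522, 0.475]
ft_force: [1.2, -0.3, 0.0]
grip_width: 0.087
side picker_grip [([325.5, 158.6], 0.69), ([328.1, 172.4], 0.22)]
side stand_slot [([327.1, 167.8], 0.84)]
side orange_cassette [([307.9, 237.3], 0.73)]
side grey_cassette []
side tray [([310.0, 242.4], 0.74)]
top picker_grip [([406.9, 213.1], 0.87), ([401.2, 214.4], 0.16)]
top stand_slot [([402.4, 218.6], 0.79)]
top orange_cassette [([319.6, 248.6], 0.76)]
top grey_cassette [([164.7, 231.1], 0.56)]
top tray [([317.0, 249.4], 0.76)]
cut picker [('side', [([328.0, 160.1, 19.6, 27.9], 0.55)]), ('top', [([401.1, 213.7, 20.2, 18.7], 0.69)])]
[326.79092484 157.3904269 ] [404.12802567 211.36578956]
side old 158 325.96835443037975 156.27215189873417
side new 163 325.9631901840491 156.50306748466258
top old 106 405.8679245283019 210.76415094339623
top new 99 406.01010101010104 210.45454545454547
```

```bash
python3 - <<'E'
from h import *
from itertools import product
for c,(x0,x1,y0,y1) in dict(side=(275,345,212,258),top=(295,345,215,275)).items():
    i=cv2.imread(f"pics/end_{c}.png");h=cv2.cvtColor(i,cv2.COLOR_BGR2HSV)[y0:y1,x0:x1];m=((h[...,0]<20)&(h[...,1]>130)).astype(np.uint8);ys,xs=np.where(m);print(c,"orange box",xs.min()+x0,xs.max()+x0,ys.min()+y0,ys.max()+y0,m.sum())
    r=R.from_euler("z",-6,degrees=True).as_matrix();B=np.array([proj(c,np.array([.4505,-.134,.003])+r@np.array(k)) for k in product((-.035,.035),(-.021,.021),(0,.022))]);print("flat predicted",B.min(0),B.max(0),cv2.contourArea(cv2.convexHull(B.astype(np.float32))))
f=get_obs();print(f["joint_velocities"],f["time"]);robot.hand_in()
E
```

```text
side orange box 296 323 227 243 252
flat predicted [295.97083373 224.86514982] [325.73085971 245.14829255] 394.5894396218937
top orange box 310 324 234 253 155
flat predicted [309.03466042 233.0997561 ] [325.35793258 258.74573748] 362.49966374924406
[-0.00202548 -0.00070862  0.00179631  0.00031229 -0.00048005 -0.00036552] 33.575
the job is handed in; nothing more can be done
```

The job is handed in at 33.6 s of the 72 s. I took the picker from its stand and hooked the orange cassette's bail. I lifted the cassette out of the rack, set it down in the tray, unhooked it and hung the picker back. The gripper closed only on the picker's handle.

**Checks that agreed**
- **Load:** the force reading rose to about 3.1 N with the cassette on the hook and fell back to about 1.7 N once it was set down. It also showed the collar resting on the rails before I let go.
- **Picker:** the yellow handle is within 0.4 px of where it started in both views, and the arm is clear of everything and still.
- **Cassette:** the networks put it within about 5 px of the tray's centre in both views.
- **Grey cassette:** the top view still finds it in its well, about 4 px from the first weak detection.

**Checks that disagreed or were weak**
- **Finger height:** in the side view the fingertips looked about 30 mm higher than the reported TCP. I worked relative to the pose in the stand, and the foot's height then came out right.
- **Flatness:** the orange pixels stayed inside the outline predicted for a flat cassette. They covered only about 64% of it (side) and 43% (top), probably because of the dark label and bail. I had used up my picture views, so I did not see the final state myself.

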